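# Weigh two sealed canisters against a steel weight and sort heavy from light

### The job

Check the two sealed canisters on the balance, one at a time: stand a canister on the empty pan, let go and wait for the beam to come to rest, then put it away upright - in the rectangular tray if it is heavier than the steel weight on the other pan, in the round dish if it is lighter - before you weigh the other one. Both may belong in the same place; one too close to call may go in either. Set the canisters down rather than dropping them, keep the steel weight on its pan and leave the other things alone.

Things in the scene. Friction and masses are not known exactly. Their poses are not given: they have to be found in the camera images.
- can_a_mid (a point): one of two look-alike sealed canisters: upright aluminium cylinder 36 mm diameter and 50 mm tall with a 33 mm diameter, 16 mm tall grey cap (66 mm tall in all). The point is at its centre, 33 mm above its underside; z up its axis. Its mass is hidden, 115 to 290 g, and differs from start to start, independently of the other's (both may be heavy, or both light).
- can_b_mid (a point): one of two look-alike sealed canisters: upright aluminium cylinder 36 mm diameter and 50 mm tall with a 33 mm diameter, 16 mm tall grey cap (66 mm tall in all). The point is at its centre, 33 mm above its underside; z up its axis. Its mass is hidden, 115 to 290 g, and differs from start to start, independently of the other's (both may be heavy, or both light).
- beam (a joint): tilt of the balance beam, rad: 0 level, positive when the sample pan is lower (its load heavier than the steel weight), negative when the sample pan is higher. Stops at -0.16 and +0.16. At the start it rests at -0.16. A light spring levels it: about 0.08 rad for a 10 g difference in load; it comes to rest within about 1.5 s.
- sample_pan_top (a point): the empty round steel pan of the balance, the one that takes a canister: flat floor 86 mm across with a rim 5 mm high. The point is the centre of its floor, 100 mm above the bench when the beam is level and 19 mm higher or lower at the stops. The pan stays level as it rises and sinks. It lies 120 mm from the beam's pivot.
- sample_pan: the same pan with its stem; origin on the beam, 25 mm below the pan floor; z up.
- weight_pan: the other pan, of the same size and 240 mm from the first, with the steel weight on it; origin on the beam, 25 mm below the pan floor.
- weight_mid (a point): steel weight of 200 g standing on the weight pan: 34 mm diameter, 46 mm tall with a small knob on top. The point is half-way up.
- balance: white two-pan balance, fixed: base 110 x 300 mm, 40 mm tall, with a post 122 mm tall in the middle carrying the pointer plate; origin under its centre on the bench, y towards the sample pan.
- square_tray: shallow rectangular steel tray for heavy canisters, fixed: 150 mm (its x) by 110 mm (its y), walls 18 mm high and 3 mm thick, floor 3 mm thick (inner floor 3 mm above the bench). Origin under its centre on the bench. Room for both canisters side by side along its x.
- round_dish: shallow round steel dish for light canisters, fixed: 150 mm across the rim, flat floor 134 mm across, 18 mm high, inner floor 3 mm above the bench. Origin under its centre on the bench. Room for both canisters side by side.
- reagent_jar: bystander: amber jar 56 mm diameter, 85 mm tall; origin under its centre.
- tube_block: bystander: blue plastic tube block 100 x 60 x 45 mm; origin under its centre.

How it is judged:
On the way, in this order (a step that is already met when the one before it is completed fails the run):
1. one canister stands released on the sample pan with the beam at rest (((contact force between can_a and sample_pan above 0.5 N and contact force between the fingers and can_a below 0.01 N and angle between can_a_mid's own z axis and vertical below 0.1 rad and velocity of joint beam between -0.03 and 0.03 rad/s and linear speed of can_a below 0.03 m/s) or (contact force between can_b and sample_pan above 0.5 N and contact force between the fingers and can_b below 0.01 N and angle between can_b_mid's own z axis and vertical below 0.1 rad and velocity of joint beam between -0.03 and 0.03 rad/s and linear speed of can_b below 0.03 m/s))), for 0.4 s.
2. a canister is put away, released and upright, in the place that fits its weight (((angle between can_a_mid's own z axis and vertical below 0.1 rad and contact force between the fingers and can_a below 0.01 N and linear speed of can_a below 0.03 m/s and ((contact force between can_a and square_tray above 1.8639 N and z of can_a_mid in the frame of square_tray below 0.041 m) or (contact force between can_a and round_dish between 0.5 and 2.0601 N and z of can_a_mid in the frame of round_dish below 0.041 m))) or (angle between can_b_mid's own z axis and vertical below 0.1 rad and contact force between the fingers and can_b below 0.01 N and linear speed of can_b below 0.03 m/s and ((contact force between can_b and square_tray above 1.8639 N and z of can_b_mid in the frame of square_tray below 0.041 m) or (contact force between can_b and round_dish between 0.5 and 2.0601 N and z of can_b_mid in the frame of round_dish below 0.041 m))))), for 0.2 s.
3. with the first put away rightly, the other stands released on the sample pan with the beam at rest ((((angle between can_a_mid's own z axis and vertical below 0.1 rad and contact force between the fingers and can_a below 0.01 N and linear speed of can_a below 0.03 m/s and ((contact force between can_a and square_tray above 1.8639 N and z of can_a_mid in the frame of square_tray below 0.041 m) or (contact force between can_a and round_dish between 0.5 and 2.0601 N and z of can_a_mid in the frame of round_dish below 0.041 m))) and (contact force between can_b and sample_pan above 0.5 N and contact force between the fingers and can_b below 0.01 N and angle between can_b_mid's own z axis and vertical below 0.1 rad and velocity of joint beam between -0.03 and 0.03 rad/s and linear speed of can_b below 0.03 m/s)) or ((angle between can_b_mid's own z axis and vertical below 0.1 rad and contact force between the fingers and can_b below 0.01 N and linear speed of can_b below 0.03 m/s and ((contact force between can_b and square_tray above 1.8639 N and z of can_b_mid in the frame of square_tray below 0.041 m) or (contact force between can_b and round_dish between 0.5 and 2.0601 N and z of can_b_mid in the frame of round_dish below 0.041 m))) and (contact force between can_a and sample_pan above 0.5 N and contact force between the fingers and can_a below 0.01 N and angle between can_a_mid's own z axis and vertical below 0.1 rad and velocity of joint beam between -0.03 and 0.03 rad/s and linear speed of can_a below 0.03 m/s)))), for 0.4 s.
At the end, for the whole second after the job is handed in: Both canisters stand upright (0.1 rad), released and at rest on the floor of the right place: rectangular tray above 200 g, round dish below (within 5 percent of 200 g either will do). The steel weight stands upright on its pan, within 30 mm of its centre (angle between each of can_a_mid, can_b_mid, weight_mid's own z axis and vertical below 0.1 rad and contact force between the fingers and can_a below 0.01 N and linear speed of each of can_a, can_b below 0.03 m/s and ((contact force between can_a and square_tray above 1.8639 N and z of can_a_mid in the frame of square_tray below 0.041 m) or (contact force between can_a and round_dish between 0.5 and 2.0601 N and z of can_a_mid in the frame of round_dish below 0.041 m)) and contact force between the fingers and can_b below 0.01 N and ((contact force between can_b and square_tray above 1.8639 N and z of can_b_mid in the frame of square_tray below 0.041 m) or (contact force between can_b and round_dish between 0.5 and 2.0601 N and z of can_b_mid in the frame of round_dish below 0.041 m)) and horizontal distance between weight_mid and weight_pan below 0.03 m and contact force between weight and weight_pan above 0.5 N); the robot touches nothing.
It fails at once if a canister is dropped: it moves faster than 0.5 m/s with no finger on it (a fall of more than about 13 mm) (linear speed of can_a above 0.5 m/s and contact force between the fingers and can_a below 0.001 N).
It fails at once if a canister is dropped: it moves faster than 0.5 m/s with no finger on it (a fall of more than about 13 mm) (linear speed of can_b above 0.5 m/s and contact force between the fingers and can_b below 0.001 N).
It fails at once if the steel weight is taken or knocked off its pan (horizontal distance between weight_mid and weight_pan above 0.04 m or angle between weight_mid's own z axis and vertical above 0.5 rad).
It fails at once if the jar or the tube block is moved by more than 30 mm (distance of any of reagent_jar, tube_block from where it was at the start of the episode above 0.03 m).
It also fails if it takes over 70 s, if anything falls off the work surface, if the arm or the gripper's body presses on something with over 40 N, if the wrist force passes 120 N, or if a joint passes its speed limit or range.

### The arm

A 6-joint arm with a two-finger parallel gripper is mounted at the origin on the work surface. World frame = base frame: x ahead of the robot, y to its left, z up, the work surface at z = 0. Lengths are in m, angles in rad, forces in N, time in s.
With the tool pointing down it reaches from about 0.275 to 0.75 m from the base axis. Payload 10.2 kg.
Tool frame: the origin (TCP) lies on the mounting face of the last link; the fingertips stand 166 mm ahead of it and the grasp point (between the pads) lies 147 mm ahead of it; z points along the fingers, y is the line along which they close (so a half turn about z gives the same grasp; the last joint's range is limited). The gripper opens to 88 mm and grips with 3 to 60 N. Pads are 18 mm wide; open, the fingers measure 123 mm over their backs; the gripper's body (75 mm by 187 mm) begins 45 mm behind the grasp point.
Start: joints at [-0.223, 0.313, 1.498, -0, 1.331, -0.223], TCP at [0.525, -0, 0.405] pointing down, gripper open.
Joint ranges: [-2.94, 2.94], [-0.97, 2.17], [0.19, 2.56], [-1.23, 4.37], [0.02, 3.11], [-2.88, 2.88]. Speed limits (rad/s): [2.39, 2.39, 3.01, 3.14, 3.14, 3.14].

### API

Orientations are given as a unit quaternion [x, y, z, w].
In Python, from rig import state, imaging, close_job gives the robot as it stands.
- The arm moves only by the shell command python3 -m inch 'ROWS' [OPENING] [FORCE]. ROWS is JSON, a list of rows, each a list of 4 numbers: the shift along the world's x, y, z in m, then the turn about the world's z in rad. In form: [[x, y, z, spin], ...]. A call has 1 to 5 rows; each row shifts and turns the commanded pose from where the row before left it; what a row does not reach is not made up. A row lasts 1/8 s, in which the tool goes at most 62.5 mm and 10.7 degrees, less where a joint would pass 70% of its speed; a pose out of reach is approached as far as the arm can. A call with a gripper value outside its range is refused whole. OPENING is the opening in per cent of the stroke, from 0 (shut) to 100 (fully open), set as the call begins (- or left out, the last holds). The fingers move at their own pace and stop on an object; FORCE is the grip in N (left out, the last holds). Time passes only in rows, so rows that do not move let the fingers close. It gives the time, the measured TCP pose, the force, the opening and the grip force at its end, in the units of the state.
- state(): the state, without advancing time (a new reading comes with each control period).
- imaging.snapshot(name): name is "scene" or "side" or "wrist"; returns a dict with "color" (400x640x3 uint8, red, green, blue), "intrinsics" (3x3 intrinsics, pixels), "eye" and "orientation" of the camera in the world; the wrist camera has in their place "T_tool_cam" (4x4, takes a point from camera to tool coordinates, whose origin is the TCP and whose axes are the flange's). Camera axes: x right, y up, looking along -z (the intrinsics and any distortion apply to the point x, -y, -z); pixel columns grow to the right and rows downward; lengths in m; the calibration is good to about 2 mm. The wrist camera is an equidistant fisheye: a pixel r from the principal point sees the ray r / f radians off the axis. A picture is of the moment at which its call begins: read the wrist's pose just before it. There is no depth.
- close_job(): hands the job in; it is judged then, once.
The state is a dict: "time": time; "joint_pos": joint angles; "dq": joint speeds; "joint_efforts": joint torques, N m; "ee_pos": TCP position; "ee_rot": TCP orientation; "force": force on the tool from outside, world axes, zero at the start; "moment": the same for the moment, N m; "gripper_width": finger opening in m; "gripper_force": force on a finger pad.
Only numpy, scipy, OpenCV 4.12 (cv2) and the standard library are available. Lean on these libraries where they do the work, as an engineer would, in place of code of your own. Each camera call takes 0.05 s, during which the arm holds its last target. There are 200 camera calls.

## Working session

There is one attempt and no reset: what is moved stays moved. The work goes in short steps, Python scripts to look and compute and a shell command to move; the robot and the scene stay as the last step left them, time stands still between calls to the robot, and variables do not carry over. Pictures are saved under pics/ and viewed, at most 12 in all, crops included, and the job is handed in when it is done.

```bash
ls; mkdir -p pics
cat > h.py <<'E'
import numpy as np, cv2
from rig import state, imaging
from scipy.spatial.transform import Rotation as R
def cam(s):
    return np.array(s["intrinsics"]),np.array(s["eye"]),s["orientation"]
def rot(o):
    o=np.array(o); return o if o.shape==(3,3) else R.from_quat(o).as_matrix()
def ray(s,u,v):
    K,e,o=cam(s); d=np.array([(u-K[0,2])/K[0,0],-(v-K[1,2])/K[1,1],-1]); d=rot(o)@d; return e,d/np.linalg.norm(d)
def plane(s,u,v,z):
    e,d=ray(s,u,v); return e+d*(z-e[2])/d[2]
def save(n,im): cv2.imwrite(f"pics/{n}.png",im[...,::-1])
E
python3 - <<'E'
from h import *
for n in ["scene","side"]:
    s=imaging.snapshot(n); save(n+"0",s["color"]); print(n,s["intrinsics"],s["eye"],s["orientation"],s.keys()); np.save("pics/"+n+"0.npy",s,allow_pickle=True)
print(state())
E
```

```text
pics
scene [[439.65463142   0.         312.60133105]
 [  0.         439.65463142 205.11087304]
 [  0.           0.           1.        ]] [ 0.90701328 -0.61932214  0.81995246] [0.35840451 0.09166336 0.20876421 0.90529638] dict_keys(['color', 'intrinsics', 'eye', 'orientation'])
side [[448.78781962   0.         314.37718243]
 [  0.         448.78781962 197.71286818]
 [  0.           0.           1.        ]] [0.41023732 0.73135611 0.80571389] [-0.04369566  0.3942165   0.91145537 -0.1092389 ] dict_keys(['color', 'intrinsics', 'eye', 'orientation'])
{'time': 0.1, 'joint_pos': array([-2.23416960e-01,  3.13378333e-01,  1.49832104e+00, -2.40417570e-05,
        1.33098337e+00, -2.23386565e-01]), 'dq': array([-0.00023854, -0.00028126, -0.00352333, -0.00017772,  0.0006697 ,
        0.00038095]), 'joint_efforts': array([ 3.19868399e-03, -4.02814186e+01, -2.52645475e+01,  6.95334817e-02,
        3.42543027e-02, -5.51177254e-05]), 'ee_pos': array([ 5.24972944e-01, -1.68831134e-05,  4.04241319e-01]), 'ee_rot': array([ 7.07115399e-01,  7.07097953e-01, -3.00321096e-04, -4.54991430e-04]), 'force': array([ 0.3636105 , -0.02714472, -0.22166461]), 'moment': array([ 0.02181595, -0.00828308, -0.02617352]), 'gripper_force': 0.0, 'gripper_width': 0.0879054352522924}
```

View pics/scene0.png

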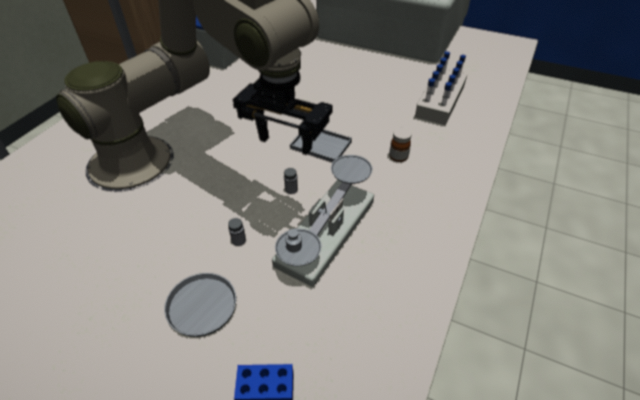

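View pics/side0.png

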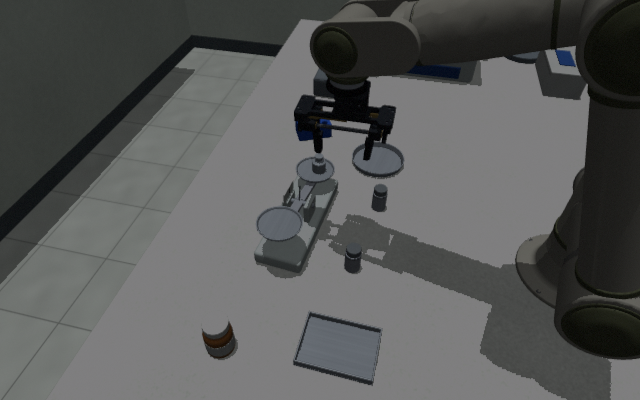

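The scene view shows the cans at (290,180) and (236,232), the sample pan at (351,169), the weight at (298,242), the tray at (321,145) and the dish at (201,304). The side view shows the cans at (353,257) and (380,197), the sample pan at (279,223), the tray at (339,346) and the dish at (378,159).

```bash
cat >> h.py <<'E'
def tri(s1,p1,s2,p2):
    e1,d1=ray(s1,*p1); e2,d2=ray(s2,*p2)
    t=np.linalg.lstsq(np.c_[d1,-d2],e2-e1,rcond=None)[0]
    a,b=e1+t[0]*d1,e2+t[1]*d2; return (a+b)/2,np.linalg.norm(a-b)
E
python3 - <<'E'
from h import *
np.set_printoptions(precision=4,suppress=True)
S=np.load("pics/scene0.npy",allow_pickle=True).item();D=np.load("pics/side0.npy",allow_pickle=True).item()
for n,a,b in [("c1",(290,180),(353,257)),("c2",(236,232),(380,197)),("span",(351,169),(279,223)),("wpan",(298,248),(315,171)),("tray",(321,145),(339,346)),("dish",(201,304),(378,159)),("jar",(400,145),(219,335))]:
    print(n,*tri(S,a,D,b))
for n,a in [("c1",(290,171)),("c2",(236,222))]: print(n,plane(S,*a,.066))
for n,a in [("c1",(353,246)),("c2",(380,188))]: print(n,plane(D,*a,.066))
for p in [(310,315),(382,331),(374,380),(295,362)]: print("tray corner",plane(D,*p,.018))
print(plane(D,279,223,.119))
E
```

```text
c1 [0.4708 0.0975 0.0332] 0.001999538562916154
c2 [ 0.4388 -0.1113  0.0312] 0.0033656181503293183
span [0.6314 0.1147 0.119 ] 0.002034377150251809
wpan [ 0.6098 -0.12    0.0753] 0.0029414778965172568
tray [0.4632 0.2965 0.002 ] 0.005486317723372395
dish [ 0.4662 -0.2946  0.0068] 0.004229117868453873
jar [0.6838 0.3478 0.0394] 0.004476992790691545
c1 [0.4741 0.0972 0.066 ]
c2 [ 0.4448 -0.1084  0.066 ]
c1 [0.4726 0.094  0.066 ]
c2 [ 0.4403 -0.1068  0.066 ]
tray corner [0.5292 0.252  0.018 ]
tray corner [0.3843 0.2532 0.018 ]
tray corner [0.3859 0.3538 0.018 ]
tray corner [0.5322 0.3546 0.018 ]
[0.6305 0.1143 0.119 ]
```

```bash
python3 -m inch '[[-0.018,0.032,-0.03,0],[-0.018,0.032,-0.03,0],[-0.017,0.032,-0.03,0],[0,0,0,0],[0,0,0,0]]' 100 20
cat >> h.py <<'E'
def wsnap():
    st=state(); s=imaging.snapshot("wrist"); s["p"]=np.array(st["ee_pos"]); s["R"]=R.from_quat(st["ee_rot"]).as_matrix(); return s
def wplane(s,u,v,z):
    K=np.array(s["intrinsics"]); x=np.array([(u-K[0,2])/K[0,0],(v-K[1,2])/K[1,1]]); r=np.hypot(*x)
    d=np.array([np.sin(r)*x[0]/r,-np.sin(r)*x[1]/r,-np.cos(r)]); T=np.array(s["T_tool_cam"])
    e=s["p"]+s["R"]@T[:3,3]; d=s["R"]@T[:3,:3]@d; return e+d*(z-e[2])/d[2]
E
python3 - <<'E'
from h import *
s=wsnap(); save("w1",s["color"]); np.save("pics/w1.npy",s,allow_pickle=True); print(s["p"],s["T_tool_cam"],s["intrinsics"])
E
```

```text
time: 0.72
ee_pos: [0.4725, 0.0956, 0.3153]
ee_rot: [0.707, 0.707, 0.0, 0.0]
force: [0.0, -0.6, -0.2]
gripper_width: 0.088
gripper_force: 0.0
[0.47250725 0.09564252 0.31532212] [[ 1.33329295e-03  9.66041266e-01  2.58384392e-01  6.45619741e-02]
 [ 9.99999109e-01 -1.27150080e-03 -4.06253335e-04 -7.68975020e-04]
 [-6.39215257e-05  2.58384704e-01 -9.66042101e-01  1.95358748e-02]
 [ 0.00000000e+00  0.00000000e+00  0.00000000e+00  1.00000000e+00]] [[309.70691629   0.         324.30638036]
 [  0.         309.70691629 198.21726714]
 [  0.           0.           1.        ]]
```

View pics/w1.png

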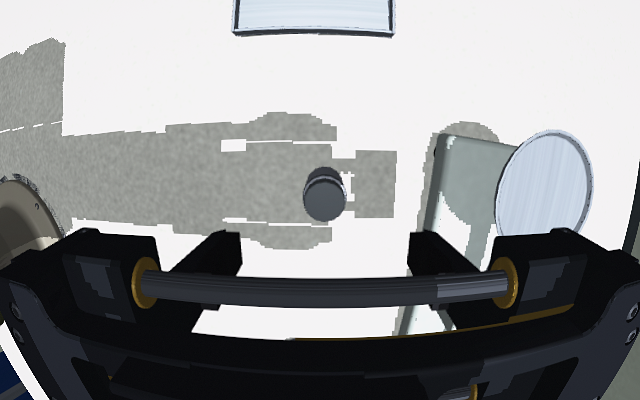

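The cap top is centred at about (324,200), the sample pan at about (544,188), and the tray's near wall runs along row 35 from column 233 to 394.

Run:
```python
from h import *
np.set_printoptions(precision=4,suppress=True)
s=np.load("pics/w1.npy",allow_pickle=True).item()
print("cap",wplane(s,324,200,.066),"bottom",wplane(s,324,176,.05))
for p in [(497,195),(592,185),(548,131),(543,246)]: print("pan rim",wplane(s,*p,.124))
for p in [(233,33),(394,34)]: print("tray",wplane(s,*p,.018))
```

```text
cap [0.4719 0.0973 0.066 ] bottom [0.4719 0.113  0.05  ]
pan rim [0.5827 0.1165 0.124 ]
pan rim [0.6777 0.125  0.124 ]
pan rim [0.6213 0.1608 0.124 ]
pan rim [0.6336 0.0779 0.124 ]
tray [0.3885 0.242  0.018 ]
tray [0.5349 0.2394 0.018 ]
```

```bash
python3 -m inch '[[0,0.001,-0.04,0],[0,0,-0.04,0],[0,0,-0.03,0],[0,0,-0.015,0],[0,0,0,0]]' | head -4
python3 -m inch '[[0,0,0,0],[0,0,0,0],[0,0,0,0],[0,0,0,0]]' 0 20; python3 -m inch '[[0,0,0.02,0],[0,0,0.04,0],[0,0,0.04,0],[0,0,0.04,0],[0,0,0,0]]'
```

```text
time: 1.4
ee_pos: [0.4724, 0.0966, 0.1898]
ee_rot: [0.707, 0.707, -0.0, -0.0]
force: [0.9, -1.2, 0.7]
time: 1.9
ee_pos: [0.472, 0.097, 0.19]
ee_rot: [0.707, 0.707, 0.0, 0.0]
force: [-0.0, -0.5, 0.8]
gripper_width: 0.0503
gripper_force: 0.0
time: 2.52
ee_pos: [0.4723, 0.097, 0.3323]
ee_rot: [0.707, 0.707, 0.002, 0.002]
force: [-0.4, 0.2, -1.0]
gripper_width: 0.0009
gripper_force: 0.0
```

The fingers need more time than I allowed and they closed on air. I'll check whether the can is still standing.

```bash
python3 -m inch '[[0,0,0,0],[0,0,0,0],[0,0,0,0],[0,0,0,0],[0,0,0,0]]' 100 20|tail -2;python3 -m inch '[[0,0,0,0],[0,0,0,0],[0,0,0,0],[0,0,0,0],[0,0,0,0]]' |tail -2
python3 - <<'E'
from h import *
s=wsnap(); save("w2",s["color"]); np.save("pics/w2.npy",s,allow_pickle=True); print(s["p"])
E
```

```text
gripper_width: 0.0492
gripper_force: 0.0
gripper_width: 0.0878
gripper_force: 0.0
[0.47199837 0.09699431 0.32970405]
```

View pics/w2.png

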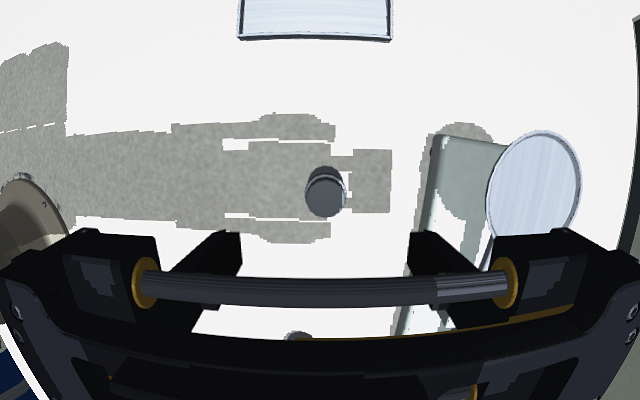

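The can still stands upright, with its cap at (325,197). I'll go down again and wait for the fingers to close fully this time.

```bash
python3 -c "
from h import *
print(wplane(np.load('pics/w2.npy',allow_pickle=True).item(),325,197,.066))"
python3 -m inch '[[0,0,-0.04,0],[0,0,-0.04,0],[0,0,-0.04,0],[0,0,-0.02,0],[0,0,0,0]]' 75| sed -n 2,4p
python3 -m inch '[[0,0,0,0],[0,0,0,0],[0,0,0,0],[0,0,0,0],[0,0,0,0]]' 0 20 |tail -2; python3 -m inch '[[0,0,0,0],[0,0,0,0],[0,0,0,0]]'
```

```text
[0.47188325 0.09727858 0.066     ]
ee_pos: [0.4718, 0.097, 0.1888]
ee_rot: [0.707, 0.707, -0.001, -0.001]
force: [0.6, 0.1, 0.6]
gripper_width: 0.0358
gripper_force: 20.0
time: 5.45
ee_pos: [0.4722, 0.097, 0.1902]
ee_rot: [0.707, 0.707, 0.0, 0.0]
force: [-0.8, -0.2, 6.3]
gripper_width: 0.0352
gripper_force: 20.0
```

```bash
python3 -m inch '[[0,0,0.02,0],[0,0,0.04,0],[0,0,0.05,0],[0,0,0.05,0],[0,0,0.01,0]]' | tail -3
python3 -m inch '[[0.04,0.005,0,0],[0.04,0.005,0,0],[0.04,0.005,0,0],[0.038,0.006,0,0],[0,0,0,0]]' | sed -n 2,4p
python3 -m inch '[[0,0,0,0],[0,0,0,0]]'
python3 - <<'E'
from h import *
s=wsnap(); save("w3",s["color"]); np.save("pics/w3.npy",s,allow_pickle=True); print(s["p"],state()["force"])
E
```

```text
force: [-0.7, -0.3, -2.2]
gripper_width: 0.0355
gripper_force: 20.0
ee_pos: [0.6313, 0.118, 0.3564]
ee_rot: [0.707, 0.707, -0.001, -0.001]
force: [-0.5, -0.6, -2.1]
time: 6.95
ee_pos: [0.6294, 0.1179, 0.3596]
ee_rot: [0.707, 0.707, -0.0, -0.0]
force: [0.3, -0.7, -1.8]
gripper_width: 0.0351
gripper_force: 20.0
[0.62938114 0.11794201 0.35957462] [-0.07148872  0.15009473 -1.73642756]
```

View pics/w3.png

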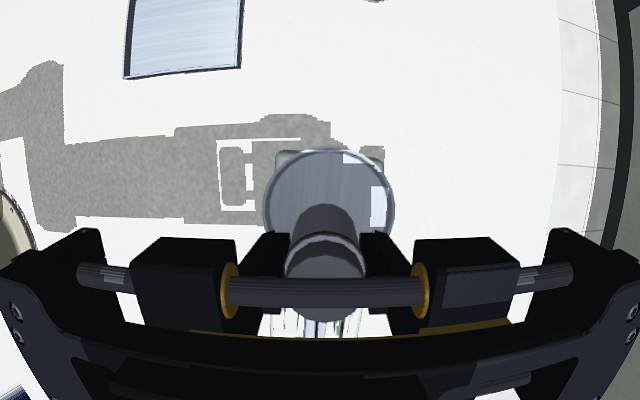

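The can hangs upright in the fingers. The pan rim spans columns 263 to 395 near row 198, with its top at row 149. The tray's near corners are at (124,79) and (239,68).

Run:
```python
from h import *
np.set_printoptions(precision=4,suppress=True)
s=np.load("pics/w3.npy",allow_pickle=True).item()
for p in [(263,198),(395,198),(329,149)]: print("pan rim",wplane(s,*p,.124))
for p in [(124,79),(239,68)]: print("tray",wplane(s,*p,.018))
```

```text
pan rim [0.5837 0.1248 0.124 ]
pan rim [0.6805 0.125  0.124 ]
pan rim [0.6318 0.1603 0.124 ]
tray [0.3904 0.2426 0.018 ]
tray [0.5389 0.2376 0.018 ]
```

```bash
python3 -m inch '[[0.002,-0.003,-0.015,0],[0,0,-0.015,0],[0,0,-0.01,0],[0,0,-0.006,0],[0,0,0,0]]' | sed -n 2,4p
python3 -m inch '[[0,0,-0.003,0],[0,0,-0.003,0],[0,0,-0.003,0],[0,0,0,0],[0,0,0,0]]' | sed -n 2,4p
python3 -m inch '[[0,0,-0.002,0],[0,0,-0.002,0],[0,0,0,0],[0,0,0,0],[0,0,0,0]]' | sed -n 2,4p
```

```text
ee_pos: [0.632, 0.115, 0.3133]
ee_rot: [0.707, 0.707, -0.0, -0.0]
force: [-0.7, -0.5, -1.9]
ee_pos: [0.632, 0.115, 0.3049]
ee_rot: [0.707, 0.707, 0.0, 0.0]
force: [-0.7, 0.0, -0.3]
ee_pos: [0.632, 0.115, 0.3008]
ee_rot: [0.707, 0.707, -0.0, 0.0]
force: [0.6, -0.5, 0.2]
```

```bash
python3 -m inch '[[0,0,0,0],[0,0,0,0],[0,0,0,0],[0,0,0,0],[0,0,0,0]]' 80 20 | tail -4
python3 -m inch '[[0,0,0,0],[0,0,0,0],[0,0,0,0],[0,0,0,0],[0,0,0,0]]' | tail -4
python3 -m inch '[[0,0,0,0],[0,0,0,0],[0,0,0,0],[0,0,0,0],[0,0,0,0]]' | tail -4
python3 - <<'E'
from h import *
np.set_printoptions(precision=4,suppress=True)
s={n:imaging.snapshot(n) for n in ("scene","side")}
for n in s: np.save(f"pics/{n}1.npy",s[n],allow_pickle=True)
a=s["scene"]["color"][130:290,230:400]; b=s["side"]["color"][130:290,230:400]
o=np.vstack([cv2.resize(np.hstack([a,b]),None,fx=2.2,fy=2.2)])
save("cmp1",o)
E
```

```text
ee_rot: [0.707, 0.707, -0.0, -0.0]
force: [0.1, -0.5, -0.5]
gripper_width: 0.0707
gripper_force: 0.0
ee_rot: [0.707, 0.707, 0.0, 0.0]
force: [0.3, -1.1, -0.1]
gripper_width: 0.0704
gripper_force: 0.0
ee_rot: [0.707, 0.707, -0.0, -0.0]
force: [-0.2, -0.3, 0.4]
gripper_width: 0.0705
gripper_force: 0.0
```

View pics/cmp1.png

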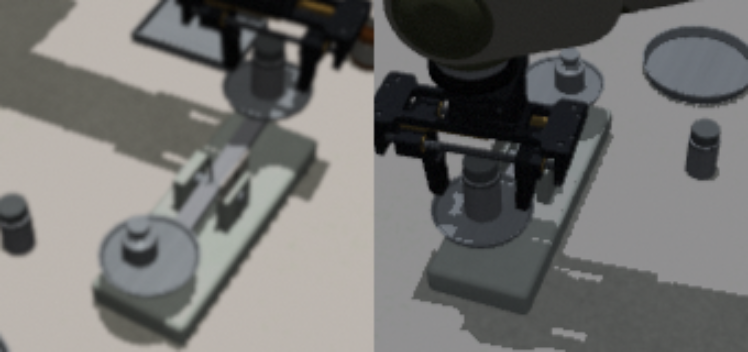

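The can stands released on the pan. The weight pan, at about (298,246) in the scene view, is barely higher than at the start, so I'll measure the shift.

```bash
cat > beam.py <<'E'
import sys
from h import *
# shift of weight (pan) between start picture and new one; predicted px shift per rad of beam
for n,(c,w,hh) in {"scene":((298,243),28,22),"side":((316,168),16,14)}.items():
    A=np.load(f"pics/{n}0.npy",allow_pickle=True).item();B=np.load(f"pics/{n}{sys.argv[1]}.npy",allow_pickle=True).item()
    u,v=c; g=lambda s:cv2.resize(cv2.cvtColor(s["color"],cv2.COLOR_RGB2GRAY),None,fx=4,fy=4,interpolation=cv2.INTER_CUBIC)
    t=g(A)[(v-hh)*4:(v+hh)*4,(u-w)*4:(u+w)*4]; R0=100
    f=g(B)[(v-hh)*4-R0:(v+hh)*4+R0,(u-w)*4-40:(u+w)*4+40]
    m=cv2.matchTemplate(f,t,cv2.TM_CCOEFF_NORMED); _,q,_,p=cv2.minMaxLoc(m)
    def proj(P):
        K,e,o=cam(A); c=rot(o).T@(np.array(P)-e); return np.array([K[0,2]+K[0,0]*c[0]/-c[2],K[1,2]-K[1,1]*c[1]/-c[2]])
    print(n,"shift px",(p[0]-40)/4,(p[1]-R0)/4,"score",round(q,3),"full level/heavy shift:",[np.round(proj([.61,-.12,.1+d])-proj([.61,-.12,.081]),1) for d in (0,.019)])
E
python3 beam.py 1
```

```text
scene shift px 0.0 -1.0 score 0.74 full level/heavy shift: [array([-0.4, -5.6]), array([ -0.8, -11.4])]
side shift px 0.25 -1.25 score 0.716 full level/heavy shift: [array([ 0. , -5.9]), array([  0.1, -11.9])]
```

The scene and side shifts are both about -1 px, against -5.7 px for level. The sample pan is still near its upper stop, so this can is light and goes in the dish.

```bash
python3 -m inch '[[0,0,0.004,0],[0,0,0,0],[0,0,0,0],[0,0,0,0],[0,0,0,0]]' 0 20 |tail -2; python3 -m inch '[[0,0,0,0],[0,0,0,0],[0,0,0,0]]' | tail -5
python3 -m inch '[[0,0,0.01,0],[0,0,0.02,0],[0,0,0.03,0],[0,0,0.03,0],[0,0,0.01,0]]' | tail -5
python3 -m inch '[[-0.04,-0.04,0,0],[-0.045,-0.045,0,0],[-0.045,-0.045,0,0],[-0.036,-0.045,0,0],[0,-0.045,0,0]]' |tail -3
python3 -m inch '[[0,-0.045,0,0],[0,-0.045,0,0],[0,-0.045,0,0],[0,-0.02,0,0],[0,0,0,0]]' |tail -5
python3 - <<'E'
from h import *
s=wsnap(); save("w4",s["color"]); np.save("pics/w4.npy",s,allow_pickle=True); print(s["p"],state()["force"])
E
```

```text
gripper_width: 0.0355
gripper_force: 20.0
ee_pos: [0.632, 0.115, 0.3047]
ee_rot: [0.707, 0.707, -0.0, -0.0]
force: [-0.6, -0.2, -0.2]
gripper_width: 0.0356
gripper_force: 20.0
ee_pos: [0.6319, 0.115, 0.4069]
ee_rot: [0.707, 0.707, 0.001, 0.001]
force: [-0.3, -1.4, -1.9]
gripper_width: 0.0353
gripper_force: 20.0
force: [0.7, -0.0, -1.8]
gripper_width: 0.0355
gripper_force: 20.0
ee_pos: [0.4675, -0.2588, 0.4041]
ee_rot: [0.708, 0.707, 0.0, -0.001]
force: [-0.4, 1.2, -2.6]
gripper_width: 0.035
gripper_force: 20.0
[ 0.46754069 -0.2587964   0.40408865] [ 0.46823964  0.82541736 -2.05387806]
```

View pics/w4.png

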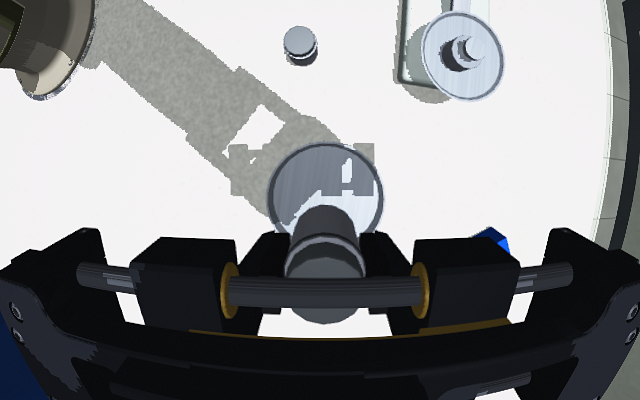

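The dish rim spans columns 268 to 383 near row 198, with its top at row 143. The other can's cap is at about (300,40), and the weight stands on its pan at (462,52).

Run:
```python
from h import *
np.set_printoptions(precision=4,suppress=True)
s=np.load("pics/w4.npy",allow_pickle=True).item()
for p in [(268,198),(383,198),(326,143)]: print("rim",wplane(s,*p,.018))
print("c2",wplane(s,300,40,.066))
```

```text
rim [ 0.3968 -0.2916  0.018 ]
rim [ 0.5393 -0.2916  0.018 ]
rim [ 0.4686 -0.2244  0.018 ]
c2 [ 0.4418 -0.1123  0.066 ]
```

```bash
python3 -m inch '[[0,-0.03,0,0],[0,-0.03,0,0],[0,-0.012,-0.03,0],[0,0,-0.045,0],[0,0,-0.045,0]]' |sed -n 2,4p
python3 -m inch '[[0,0,-0.045,0],[0,0,-0.03,0],[0,0,-0.012,0],[0,0,0,0],[0,0,0,0]]' |sed -n 2,4p
python3 -m inch '[[0,0,-0.002,0],[0,0,-0.002,0],[0,0,-0.001,0],[0,0,0,0],[0,0,0,0]]' |sed -n 2,4p
```

```text
ee_pos: [0.468, -0.3288, 0.2837]
ee_rot: [0.707, 0.708, 0.0, 0.0]
force: [0.6, -0.2, -1.9]
ee_pos: [0.468, -0.3304, 0.1992]
ee_rot: [0.707, 0.707, -0.0, 0.001]
force: [-0.8, 0.3, -1.8]
ee_pos: [0.4676, -0.3304, 0.1928]
ee_rot: [0.707, 0.707, -0.0, 0.0]
force: [0.0, -0.1, -1.2]
```

```bash
python3 -m inch '[[0,0,-0.001,0],[0,0,0,0],[0,0,0,0]]' |sed -n 2,4p
python3 -m inch '[[0,0,-0.001,0],[0,0,0,0],[0,0,0,0]]' |sed -n 2,4p
python3 -m inch '[[0,0,-0.001,0],[0,0,0,0],[0,0,0,0]]' |sed -n 2,4p
```

```text
ee_pos: [0.4677, -0.3304, 0.1927]
ee_rot: [0.707, 0.707, -0.0, 0.0]
force: [-3.5, 2.1, 8.8]
ee_pos: [0.4677, -0.3304, 0.1926]
ee_rot: [0.707, 0.707, -0.0, 0.0]
force: [-6.1, 4.5, 17.7]
ee_pos: [0.4677, -0.3306, 0.1924]
ee_rot: [0.707, 0.707, -0.0, 0.001]
force: [-8.6, 7.1, 24.4]
```

The can is on the dish floor. I'll ease the load, release, rise, and look.

```bash
python3 -m inch '[[0,0,0.002,0],[0,0,0,0],[0,0,0,0],[0,0,0,0],[0,0,0,0]]' 80 20|sed -n 2,6p
python3 -m inch '[[0,0,0.01,0],[0,0,0.03,0],[0,0,0.045,0],[0,0,0.045,0],[0,0.02,0.02,0]]'|sed -n 2,6p
python3 -m inch '[[-0.009,0.05,0,0],[-0.009,0.05,0,0],[-0.009,0.05,0,0],[0,0,0,0],[0,0,0,0]]'|sed -n 2,6p
python3 - <<'E'
from h import *
s=wsnap(); np.save("pics/w5.npy",s,allow_pickle=True); print(s["p"])
b=imaging.snapshot("scene")["color"][220:360,140:330]; a=s["color"]
save("w5",np.vstack([cv2.resize(a,(480,300)),cv2.resize(b,(480,296))]))
E
```

```text
ee_pos: [0.4676, -0.3304, 0.1916]
ee_rot: [0.707, 0.707, -0.0, -0.0]
force: [-0.0, -0.0, -0.1]
gripper_width: 0.0705
gripper_force: 0.0
ee_pos: [0.4675, -0.3108, 0.345]
ee_rot: [0.708, 0.707, -0.0, 0.002]
force: [-0.1, -0.2, 0.2]
gripper_width: 0.0705
gripper_force: 0.0
ee_pos: [0.4408, -0.1608, 0.3423]
ee_rot: [0.707, 0.707, 0.0, 0.001]
force: [0.1, 0.4, 0.8]
gripper_width: 0.0707
gripper_force: 0.0
[ 0.44077857 -0.16079559  0.34234212]
```

View pics/w5.png

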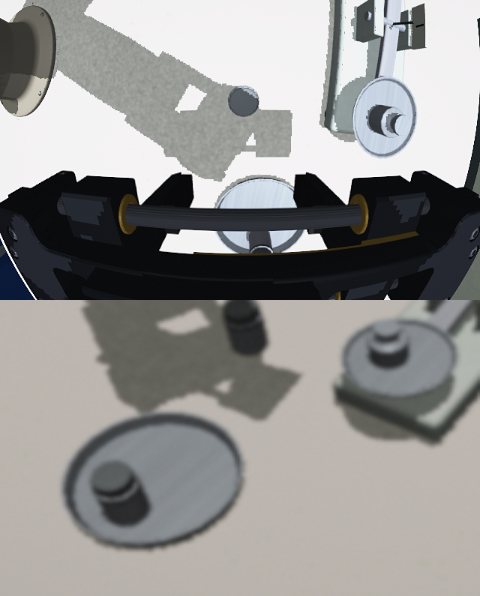

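The first can stands upright on the dish floor. The second cap is at (243,101) in the scaled view, which is (324,134) in the full picture.

Run:
```python
from h import *
s=np.load("pics/w5.npy",allow_pickle=True).item(); print(wplane(s,324,134,.066))
```

```text
[ 0.44007364 -0.11036484  0.066     ]
```

```bash
python3 -m inch '[[-0.001,0.03,0,0],[0,0.021,0,0],[0,0,-0.03,0],[0,0,-0.04,0],[0,0,-0.04,0]]'|sed -n 2,4p
python3 -m inch '[[0,0,-0.03,0],[0,0,-0.012,0],[0,0,0,0],[0,0,0,0]]'|sed -n 2,4p
python3 -m inch '[[0,0,0,0],[0,0,0,0],[0,0,0,0],[0,0,0,0],[0,0,0,0]]' 0 20 |tail -2; python3 -m inch '[[0,0,0,0],[0,0,0,0],[0,0,0,0]]'
```

```text
ee_pos: [0.4398, -0.1103, 0.2306]
ee_rot: [0.708, 0.707, 0.0, 0.0]
force: [1.5, -1.2, -0.2]
ee_pos: [0.44, -0.1097, 0.1907]
ee_rot: [0.707, 0.707, 0.0, 0.001]
force: [0.7, -0.1, 0.5]
gripper_width: 0.0356
gripper_force: 20.0
time: 20.88
ee_pos: [0.4397, -0.1094, 0.1899]
ee_rot: [0.707, 0.707, 0.0, 0.0]
force: [1.8, 1.0, 3.3]
gripper_width: 0.035
gripper_force: 20.0
```

```bash
python3 -m inch '[[0,0,0.02,0],[0,0,0.04,0],[0,0,0.05,0],[0,0,0.05,0],[0,0,0.02,0]]' | sed -n 2,4p
python3 -m inch '[[0.04,0.045,0,0],[0.04,0.045,0,0],[0.04,0.045,0,0],[0.04,0.045,0,0],[0.032,0.045,0,0]]' | sed -n 2,4p
python3 -m inch '[[0,0,-0.02,0],[0,0,-0.02,0],[0,0,-0.014,0],[0,0,0,0],[0,0,0,0]]' | sed -n 2,4p
```

```text
ee_pos: [0.4394, -0.1093, 0.3717]
ee_rot: [0.707, 0.707, 0.0, 0.001]
force: [-0.3, -0.5, -2.9]
ee_pos: [0.6326, 0.1172, 0.3684]
ee_rot: [0.707, 0.707, -0.001, -0.001]
force: [1.5, -0.5, -2.2]
ee_pos: [0.6317, 0.1155, 0.3165]
ee_rot: [0.707, 0.707, 0.0, 0.0]
force: [0.2, -0.7, -2.2]
```

```bash
python3 -m inch '[[0,0,-0.003,0],[0,0,-0.003,0],[0,0,-0.003,0],[0,0,-0.003,0],[0,0,0,0]]' | sed -n 2,4p
python3 -m inch '[[0,0,-0.002,0],[0,0,-0.002,0],[0,0,0,0],[0,0,0,0],[0,0,0,0]]' | sed -n 2,4p
python3 -m inch '[[0,0,0,0],[0,0,0,0],[0,0,0,0],[0,0,0,0],[0,0,0,0]]' 80 20 | tail -3
python3 -m inch '[[0,0,0,0],[0,0,0,0],[0,0,0,0],[0,0,0,0],[0,0,0,0]]' | tail -3
python3 -m inch '[[0,0,0,0],[0,0,0,0],[0,0,0,0],[0,0,0,0],[0,0,0,0]]' | tail -6
python3 -m inch '[[0,0,0,0],[0,0,0,0],[0,0,0,0],[0,0,0,0]]' | sed -n 1,2p
python3 - <<'E'
from h import *
s={n:imaging.snapshot(n) for n in ("scene","side")}
for n in s: np.save(f"pics/{n}2.npy",s[n],allow_pickle=True)
save("cmp2",cv2.resize(np.hstack([v["color"][130:290,230:400] for v in s.values()]),None,fx=2.2,fy=2.2))
E
python3 beam.py 2
```

```text
ee_pos: [0.6316, 0.1156, 0.3036]
ee_rot: [0.707, 0.707, -0.0, -0.0]
force: [-0.1, 0.6, -0.8]
ee_pos: [0.6316, 0.1156, 0.2998]
ee_rot: [0.707, 0.707, -0.0, 0.0]
force: [0.1, -1.1, -0.3]
force: [0.1, -0.1, -0.4]
gripper_width: 0.07
gripper_force: 0.0
force: [0.2, 0.3, -0.7]
gripper_width: 0.0705
gripper_force: 0.0
time: 25.88
ee_pos: [0.6316, 0.1156, 0.2997]
ee_rot: [0.707, 0.707, -0.0, 0.0]
force: [-0.8, -0.1, 0.2]
gripper_width: 0.0705
gripper_force: 0.0
time: 26.38
ee_pos: [0.6316, 0.1156, 0.2997]
scene shift px -0.75 -11.5 score 0.428 full level/heavy shift: [array([-0.4, -5.6]), array([ -0.8, -11.4])]
side shift px 0.25 18.0 score 0.373 full level/heavy shift: [array([ 0. , -5.9]), array([  0.1, -11.9])]
```

View pics/cmp2.png

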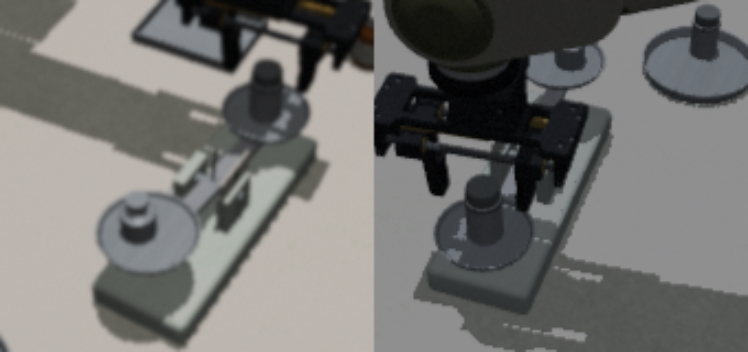

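The weight pan has risen about 11.5 px, which is its full travel, so this can is heavy and goes in the tray. The can stands upright at the bottom of the pan's travel, so I'll follow it down 29 mm and grip.

```bash
python3 -m inch '[[0,0,-0.01,0],[0,0,-0.01,0],[0,0,-0.008,0],[0,0,0,0],[0,0,0,0]]'|sed -n 2,4p
python3 -m inch '[[0,0,0,0],[0,0,0,0],[0,0,0,0],[0,0,0,0],[0,0,0,0]]' 0 20 |tail -2; python3 -m inch '[[0,0,0,0],[0,0,0,0],[0,0,0,0]]'|tail -4
python3 -m inch '[[0,0,0.01,0],[0,0,0.02,0],[0,0,0.03,0],[0,0,0.04,0],[0,0,0.02,0]]' | tail -4
python3 -m inch '[[-0.034,0.036,0,0],[-0.034,0.036,0,0],[-0.034,0.036,0,0],[-0.034,0.036,0,0],[-0.034,0.036,0,0]]' | tail -3
python3 -m inch '[[0,0,-0.03,0],[0,0,-0.04,0],[0,0,-0.04,0],[0,0,0,0],[0,0,0,0]]' | sed -n 2,6p
python3 - <<'E'
from h import *
s=wsnap(); save("w6",s["color"]); np.save("pics/w6.npy",s,allow_pickle=True)
E
```

```text
ee_pos: [0.6317, 0.1156, 0.2719]
ee_rot: [0.707, 0.707, 0.0, 0.0]
force: [0.3, 0.1, 0.7]
gripper_width: 0.0354
gripper_force: 20.0
ee_rot: [0.707, 0.707, -0.0, -0.0]
force: [-0.2, 0.1, 1.4]
gripper_width: 0.0353
gripper_force: 20.0
ee_rot: [0.707, 0.707, 0.001, 0.001]
force: [0.3, -0.8, -2.5]
gripper_width: 0.0354
gripper_force: 20.0
force: [-0.5, 0.7, -2.5]
gripper_width: 0.0352
gripper_force: 20.0
ee_pos: [0.4621, 0.2957, 0.2835]
ee_rot: [0.707, 0.707, 0.001, 0.001]
force: [0.2, 1.1, -2.2]
gripper_width: 0.0354
gripper_force: 20.0
```

View pics/w6.png

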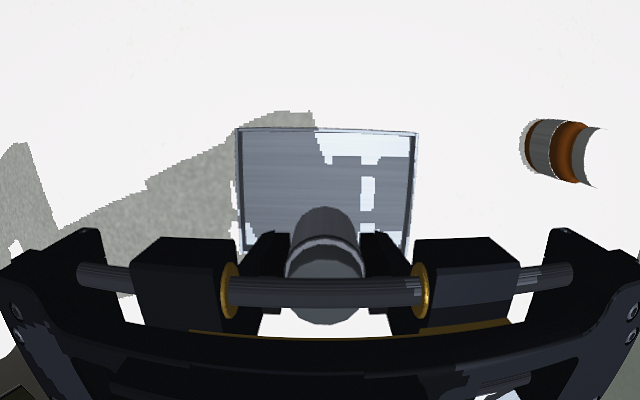

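The tray's far edge runs along row 130, columns 237 to 418, and the can is centred between the side walls.

```bash
python3 -c "
from h import *
s=np.load('pics/w6.npy',allow_pickle=True).item(); print(wplane(s,237,130,.018),wplane(s,418,132,.018))"
python3 -m inch '[[0,0,-0.03,0],[0,0,-0.03,0],[0,0,-0.02,0],[0,0,-0.004,0],[0,0,0,0]]' | sed -n 2,4p
python3 -m inch '[[0,0,-0.002,0],[0,0,-0.001,0],[0,0,0,0],[0,0,0,0]]' | sed -n 2,4p
```

```text
[0.39132464 0.35180103 0.018     ] [0.53821381 0.35057517 0.018     ]
ee_pos: [0.4621, 0.2957, 0.199]
ee_rot: [0.707, 0.707, 0.001, 0.0]
force: [-0.3, -0.2, -1.6]
ee_pos: [0.4616, 0.2956, 0.1948]
ee_rot: [0.707, 0.707, 0.0, 0.0]
force: [0.2, 0.7, -2.1]
```

```bash
python3 -m inch '[[0,0,-0.001,0],[0,0,0,0],[0,0,0,0]]' | sed -n 2,4p
python3 -m inch '[[0,0,-0.001,0],[0,0,0,0],[0,0,0,0]]' | sed -n 2,4p
```

```text
ee_pos: [0.4616, 0.2956, 0.1939]
ee_rot: [0.707, 0.707, 0.0, 0.0]
force: [-0.5, -0.3, 1.5]
ee_pos: [0.4617, 0.2957, 0.1938]
ee_rot: [0.707, 0.707, 0.0, 0.0]
force: [-4.3, -2.6, 12.6]
```

The can is on the tray floor, so I'll release it and retreat.

```bash
python3 -m inch '[[0,0,0.001,0],[0,0,0,0],[0,0,0,0],[0,0,0,0],[0,0,0,0]]' 80 20|tail -3
python3 -m inch '[[0,0,0.01,0],[0,0,0.03,0],[0,0,0.045,0],[0,0,0.045,0],[0,-0.02,0.04,0]]'|tail -3
python3 -m inch '[[0,-0.05,0,0],[0,-0.05,0,0],[0,-0.05,0,0],[0,0,0,0],[0,0,0,0]]'|sed -n 1,6p
python3 -m inch '[[0,0,0,0],[0,0,0,0],[0,0,0,0],[0,0,0,0],[0,0,0,0]]'|tail -3
python3 - <<'E'
from h import *
s={n:imaging.snapshot(n)["color"] for n in ("scene","side")}
save("end",np.vstack([cv2.resize(s["scene"][90:350,140:430],(480,300)),cv2.resize(s["side"][130:390,190:430],(480,300))]))
E
```

```text
force: [-0.8, 0.9, -0.0]
gripper_width: 0.0706
gripper_force: 0.0
force: [-1.1, 0.2, 0.4]
gripper_width: 0.0702
gripper_force: 0.0
time: 33.78
ee_pos: [0.4615, 0.1259, 0.3642]
ee_rot: [0.707, 0.707, 0.0, 0.0]
force: [0.4, 0.5, -0.3]
gripper_width: 0.0707
gripper_force: 0.0
force: [-0.1, -0.1, -0.8]
gripper_width: 0.0707
gripper_force: 0.0
```

View pics/end.png

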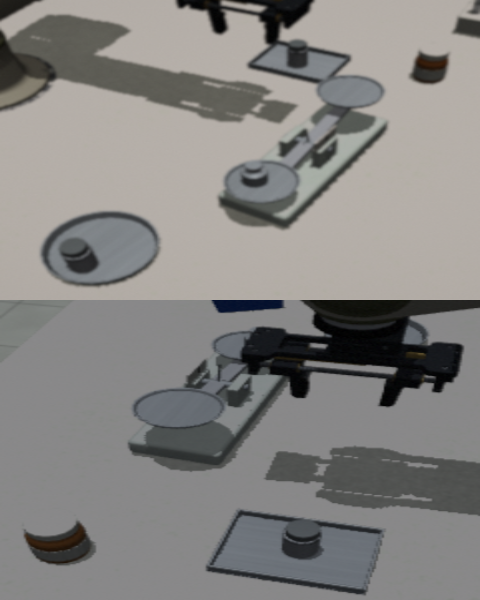

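One can stands in the dish at (75,252) and the other in the tray at (300,540) in the combined picture. The weight is still on its pan and the arm is clear.

```bash
python3 -c "
from rig import close_job; print(close_job())"
```

```text
the job is handed in; nothing more can be done
None
```

I weighed both canisters and handed the job in: the first was lighter than the steel weight and stands in the round dish, the second was heavier and stands in the rectangular tray, and the weight is still on its pan (no verdict was returned).

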